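Morning check of the kitchen scales

ROBOT

A 7-joint arm with a two-finger parallel gripper is mounted at the origin on the work surface. World frame = base frame: x ahead of the robot, y to its left, z up, the work surface at z = 0. Lengths are in m, angles in rad, forces in N, time in s.
With the tool pointing down it reaches from about 0.4 to 0.85 m from the base axis. Payload 10.4 kg.
Tool frame: the origin (TCP) lies midway between the tips of the shut fingers; the grasp point (between the pads) lies 19 mm behind it; z points along the fingers, y is the line along which they close (so a half turn about z gives the same grasp; the last joint's range is limited). The gripper opens to 85 mm and grips with 20 to 120 N. Pads are 22 mm wide; open, the fingers measure 114 mm over their backs; the gripper's body (76 mm by 85 mm) begins 54 mm behind the grasp point. The pads swing forward as they close: fully open they stand 13 mm farther back than shut.
Start: joints at [1.293, 0.332, -0.065, 1.46, 0.022, 1.35, -0.088], TCP at [0.158, -0.605, 0.231] pointing down, gripper open.
Joint ranges: [-2.6, 2.6], [-0.5, 2.12], [-1.47, 1.34], [0.16, 2.42], [-1.27, 4.41], [0.06, 2.06], [-2.6, 2.6]. Speed limits (rad/s): [2.22, 2.22, 2.79, 2.79, 3.14, 3.14, 3.14].

INTERFACE

Orientations are given as a unit quaternion [x, y, z, w].
In Python, from bench import arm gives the robot as it stands.
- The arm moves only by the tool carry_out, never from a script. Its argument "steps" is a list of rows, each a list of 3 entries, a list of its own where there are three numbers: the shift along the world's x, y, z in m, then the turn about the world's z in degrees, then the opening, from 0 (shut) to 1 (fully open). In form: [[[x, y, z], roll, jaw], ...]. A call has 1 to 8 rows; each row shifts and turns the commanded pose from where the row before left it; what a row does not reach is not made up. A row lasts 1/10 s, in which the tool goes at most 50 mm and 8.59 degrees, less where a joint would pass 70% of its speed; a pose out of reach is approached as far as the arm can. A call is refused whole if a number of a shift passes 0.05 or a number of a turn 8.59, either way. A call with a gripper value outside its range is refused whole. The fingers move at their own pace and stop on an object; the grip force is fixed at half the most. Time passes only in rows, so rows that do not move let the fingers close. It gives the time, the measured TCP pose, the force, the opening and the grip force at its end, in the units of the state.
- arm.get_state(): the state, without advancing time (a new reading comes with each control period).
- arm.read_camera(name): name is "scene" or "top" or "wrist"; returns a dict with "img" (420x560x3 uint8, blue, green, red), "z_map" (420x560 float32, m along the optical axis (not along the pixel's ray), 0 where there is no reading), "fx", "fy", "cx", "cy" (pixels), "R" (3x3) and "t" (3): a world point X has camera coordinates R X + t. Camera axes: x right, y down, z forward; pixel columns grow to the right and rows downward; lengths in m; the calibration is good to about 2 mm. A picture is of the moment at which its call begins.
- arm.close_job(): hands the job in; it is judged then, once.
The state is a dict: "t": time; "joints": joint angles; "qvel": joint speeds; "effort": joint torques, N m; "ee_pos": TCP position; "tool_rot": TCP orientation; "ft_force": force on the tool from outside, world axes, zero at the start; "moment": the same for the moment, N m; "finger_gap": finger opening in m; "gripper_force": force on a finger pad.
Only numpy, scipy, OpenCV 4.12 (cv2) and the standard library are available. Lean on these libraries where they do the work, as an engineer would, in place of code of your own. Each camera call takes 0.05 s, during which the arm holds its last target. There are 200 camera calls.

TASK

Set up the morning check of the scales: of the four steel check weights standing loose on the table, stand the largest one (500 g) upright in the middle of the pan of the wide bench scale, the two middle-sized ones (200 g) one on each of the two round scales, and the smallest one (50 g) on the little black pocket scale. Set every weight down gently, in the middle of its pan, and let go; the shaker and the jar that stand among the weights stay where they are.

Things in the scene. Friction and masses are not known exactly. Their poses are not given: they have to be found in the camera images.
- weight_500: The largest stainless check weight: an upright cylinder with a thin neck and a round knob on top, in plain polished steel. 500 g; body 38 mm across and 48 mm high, knob 26 mm across at 53 to 66 mm, total height 66 mm. The origin is the centre of its underside, z points up when it stands. It stands on the table at the start.
- weight_200a: One of two alike middle-sized weights. A stainless check weight: an upright cylinder with a thin neck and a round knob on top, in plain polished steel. 200 g; body 28 mm across and 35 mm high, knob 19 mm across at 39 to 49 mm, total height 49 mm. The origin is the centre of its underside, z points up when it stands. It stands on the table at the start. Interchangeable with the other 200 g weight.
- weight_200b: The other of two alike middle-sized weights. A stainless check weight: an upright cylinder with a thin neck and a round knob on top, in plain polished steel. 200 g; body 28 mm across and 35 mm high, knob 19 mm across at 39 to 49 mm, total height 49 mm. The origin is the centre of its underside, z points up when it stands. It stands on the table at the start. Interchangeable with the other 200 g weight.
- weight_50: The smallest stainless check weight: an upright cylinder with a thin neck and a round knob on top, in plain polished steel. 50 g; body 18 mm across and 21 mm high, knob 12 mm across at 24 to 31.5 mm, total height 31.5 mm. The origin is the centre of its underside, z points up when it stands. It stands on the table at the start.
- bench_scale: Wide bench scale: grey body 180 mm wide and 228 mm long with a flat rectangular steel pan 164 mm (along x) by 176 mm (along y) that covers its far part; a sloping dark display panel, up to 38 mm high, on the side towards the robot. Origin: on the table surface, straight below the middle of the pan; the pan's upper face is 50 mm above it; z up, x points away from the display. The scale stands firmly on rubber feet and cannot slide; its pan is rigid and level.
- round_scale_a: One of two alike round kitchen scales: ivory body 148 mm wide and 199 mm long, 21 mm high, with a flat white round pan 140 mm across; the small display is on the side towards the robot. Origin: on the table surface, straight below the middle of the pan; the pan's upper face is 32 mm above it; z up, x points away from the display. The two are interchangeable. The scale stands firmly on rubber feet and cannot slide; its pan is rigid and level.
- round_scale_b: One of two alike round kitchen scales: ivory body 148 mm wide and 199 mm long, 21 mm high, with a flat white round pan 140 mm across; the small display is on the side towards the robot. Origin: on the table surface, straight below the middle of the pan; the pan's upper face is 32 mm above it; z up, x points away from the display. The two are interchangeable. The scale stands firmly on rubber feet and cannot slide; its pan is rigid and level.
- pocket_scale: Little black pocket scale: black body 80 mm wide and 130 mm long, 16 mm high, with a flat steel pan 72 mm (along x) by 70 mm (along y); the small display is on the side towards the robot. Origin: on the table surface, straight below the middle of the pan; the pan's upper face is 20 mm above it; z up, x points away from the display. The scale stands firmly on rubber feet and cannot slide; its pan is rigid and level.
- shaker: Steel flour shaker standing among the weights, not to be moved: a metal cylinder 48 mm across and 78 mm high with a domed pierced lid and a wire handle that reaches 39 mm out from its axis on its y side. Origin: centre of its underside, z up.
- jar: Amber glass jar with a black lid standing among the weights, not to be moved: 52 mm across and 85 mm high. Origin: centre of its underside, z up.
Not all that is in view belongs to the job. What is shaped like the weight_200b but purple is not meant.

How it is judged:
By the outcome, as a careful person would: the job done as asked, in the order asked, and still so for the second after the job is handed in, with the robot touching nothing.
It also fails if it takes over 131 s, if anything falls off the work surface, if the arm or the gripper's body presses on something with over 40 N, if the wrist force passes 120 N, or if a joint passes its speed limit or range.

## Working session

There is one attempt and no reset: what is moved stays moved. The work goes in short steps, Python scripts to look and compute and a tool call to move; the robot and the scene stay as the last step left them, time stands still between calls to the robot, and variables do not carry over. Pictures are saved under pics/ and viewed, at most 14 in all, crops included, and the job is handed in when it is done.

Besides the shell and the picture viewer there is one more tool, called after ">>>" as a command line: name --argument value ..., lists and objects as JSON in quotes. carry_out: Moves the arm, as the interface text tells. Its arguments: {"type":"object","properties":{"steps":{"type":"array"}},"required":["steps"]}

```bash
mkdir -p pics
cat > h.py <<'E'
import numpy as np, cv2
from bench import arm
def ray(c,u,v,z):
    d=c['R'].T@np.array([(u-c['cx'])/c['fx'],(v-c['cy'])/c['fy'],1.]); o=-c['R'].T@c['t']
    return o+d*(z-o[2])/d[2]
def cloud(c):
    v,u=np.mgrid[:420,:560]; z=c['z_map']
    P=np.stack([(u-c['cx'])/c['fx']*z,(v-c['cy'])/c['fy']*z,z],-1)
    return (P-c['t'])@c['R']
E
python3 - <<'E'
from h import *
s=arm.get_state(); print({k:np.round(v,3).tolist() for k,v in s.items()})
for n in ['top','scene']:
    c=arm.read_camera(n); cv2.imwrite(f'pics/{n}0.png',c['img']); np.save(f'{n}0.npy',c,allow_pickle=True)
    print(n,c['fx'],-c['R'].T@c['t'],c['R'][2])
E
```

```text
{'t': 0.0, 'joints': [1.293, 0.333, -0.065, 1.461, 0.022, 1.35, -0.089], 'qvel': [-0.001, -0.001, 0.001, -0.001, 0.0, -0.001, 0.0], 'effort': [-0.0, -62.545, 0.049, -39.16, 0.016, 0.01, 0.0], 'ee_pos': [0.157, -0.604, 0.231], 'tool_rot': [0.992, 0.127, -0.0, -0.001], 'ft_force': [-0.125, -0.339, 0.395], 'moment': [-0.033, -0.042, -0.013], 'gripper_force': 0.0, 'finger_gap': 0.085}
top 458.2232866937274 [ 0.38295831 -0.01919985  1.25718337] [ 0.08636896  0.02024414 -0.99605752]
scene 416.3777873108768 [ 1.04410695 -0.33509734  0.56514985] [-0.68013181  0.41521284 -0.60416804]
```

View pics/top0.png

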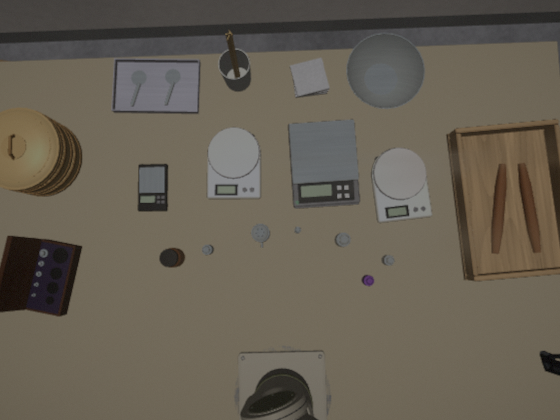

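View pics/scene0.png

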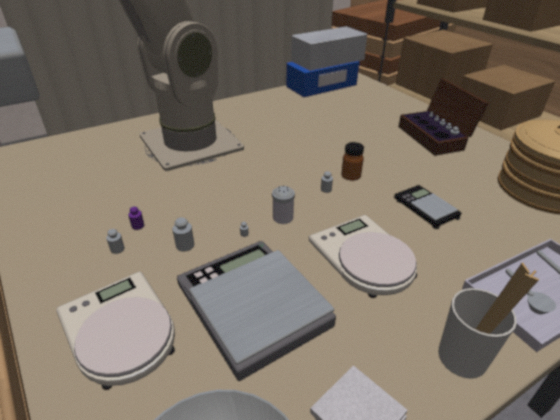

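The top view shows the four steel weights: 500 g at (343,240), 200 g at (208,250) and (388,260), 50 g at (297,230). Lookalikes are the purple one at (368,281), the weights in the open case near (45,270), the shaker at (261,233) and the jar at (172,258). The pans are at: bench (323,150), round (234,153) and (400,174), pocket (152,180).

Run:
```python
from h import *
c=np.load('top0.npy',allow_pickle=True).item(); P=cloud(c); im=c['img']
print('table z',np.round(np.median(P[290:330,150:230,2]),4))
m=((P[...,2]>.012)&(c['z_map']>0)).astype(np.uint8); m[320:]=0
n,l,st,ce=cv2.connectedComponentsWithStats(m)
for i in range(1,n):
    if st[i,4]<8: continue
    q=P[l==i]; print(st[i].tolist(),'c',np.round(ce[i]),'zmax',np.round(np.percentile(q[:,2],95),3),'x',np.round([q[:,0].min(),q[:,0].max()],3),'y',np.round([q[:,1].min(),q[:,1].max()],3))
# pans: pts near pan height
for nm,(u,v),h,tol in [('bench',(323,150),.05,.004),('ra',(234,153),.032,.004),('rb',(400,174),.032,.004),('pocket',(152,180),.02,.0025)]:
    k=(abs(P[...,2]-h)<tol).astype(np.uint8); n,l=cv2.connectedComponents(k); q=P[l==l[v,u]]
    r=cv2.minAreaRect((q[:,:2]*1000).astype(np.float32)); print(nm,'zmed',np.round(np.median(P[v-5:v+5,u-5:u+5,2]),4),np.round(r[0]),np.round(r[1]),round(r[2],1),len(q), cv2.minEnclosingCircle((q[:,:2]*1000).astype(np.float32)))
s=cv2.resize(im[210:300,150:420],None,fx=2.9,fy=2.9,interpolation=cv2.INTER_CUBIC); cv2.imwrite('pics/crop.png',s)
```

```text
table z -0.0003
[218, 30, 33, 61, 1075] c [234.  65.] zmax 0.198 x [0.827 0.911] y [0.058 0.139]
[346, 33, 79, 76, 3407] c [386.  68.] zmax 0.065 x [0.751 0.959] y [-0.405 -0.197]
[111, 59, 89, 54, 581] c [154.  84.] zmax 0.025 x [0.772 0.933] y [0.205 0.453]
[289, 58, 40, 40, 1106] c [309.  78.] zmax 0.031 x [0.805 0.912] y [-0.153 -0.047]
[164, 69, 16, 37, 268] c [171.  82.] zmax 0.031 x [0.793 0.896] y [0.259 0.303]
[130, 71, 16, 36, 264] c [137.  83.] zmax 0.031 x [0.794 0.894] y [0.353 0.398]
[0, 108, 81, 89, 5758] c [ 35. 153.] zmax 0.151 x [0.551 0.765] y [0.54  0.696]
[288, 120, 72, 89, 5671] c [323. 164.] zmax 0.053 x [0.496 0.733] y [-0.225 -0.038]
[447, 120, 113, 162, 14364] c [507. 199.] zmax 0.07 x [0.292 0.704] y [-0.752 -0.473]
[207, 128, 54, 71, 3515] c [233. 165.] zmax 0.035 x [0.528 0.723] y [0.04  0.188]
[371, 148, 61, 75, 3667] c [400. 186.] zmax 0.035 x [0.452 0.653] y [-0.417 -0.261]
[138, 164, 29, 48, 1291] c [152. 187.] zmax 0.023 x [0.501 0.631] y [0.3   0.379]
[251, 224, 19, 24, 283] c [260. 233.] zmax 0.079 x [0.394 0.454] y [0.021 0.067]
[294, 227, 7, 7, 3
[... 299 characters left out ...]
.203]
[159, 248, 25, 20, 398] c [171. 258.] zmax 0.088 x [0.348 0.398] y [0.254 0.302]
[382, 255, 12, 11, 103] c [388. 260.] zmax 0.051 x [0.337 0.364] y [-0.305 -0.279]
[362, 276, 12, 11, 102] c [367. 281.] zmax 0.051 x [0.284 0.31 ] y [-0.251 -0.223]
bench zmed 0.0498 [659.  -6.] [2558. 1469.] 89.9 230003 ((1030.7550048828125, -9.229564666748047), 1320.21240234375)
ra zmed 0.0316 [652. 114.] [140. 138.] 88.0 1831 ((652.0828857421875, 113.53573608398438), 71.08386993408203)
rb zmed 0.0325 [ 581. -334.] [139. 140.] 88.3 1907 ((581.374267578125, -333.6826477050781), 71.20378112792969)
pocket zmed 0.0191 [583. 339.] [76. 87.] 89.9 495 ((586.0018310546875, 339.6634521484375), 53.44303512573242)
```

View pics/crop.png

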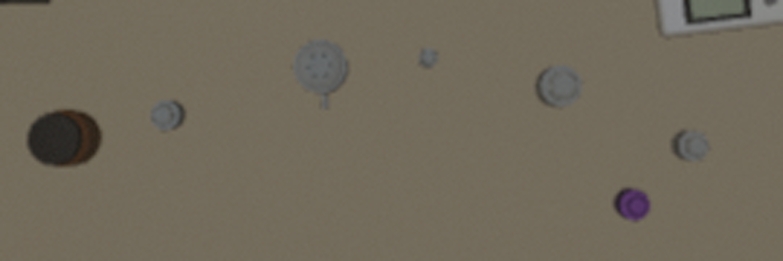

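>>> carry_out --steps '[[[0.025,0.043,0],0,1],[[0.025,0.043,0],0,1],[[0.025,0.043,0],0,1],[[0.025,0.043,0],0,1],[[0.025,0.043,0],0,1],[[0.025,0.043,0],0,1],[[0.025,0.043,0],0,1],[[0.025,0.043,0],0,1]]'

```text
t: 0.9
ee_pos: [0.358, -0.2589, 0.2312]
tool_rot: [0.992, 0.127, -0.0, 0.0]
ft_force: [0.0, -1.1, 0.1]
finger_gap: 0.0854
gripper_force: 0.0
```

Run:
```python
from h import *
c=np.load('top0.npy',allow_pickle=True).item(); P=cloud(c); im=c['img']
def comp(k,u,v):
    n,l=cv2.connectedComponents(k.astype(np.uint8)); q=P[l==l[v,u]]; r=cv2.minAreaRect((q[:,:2]*1000).astype(np.float32)); return np.round(r[0]),np.round(r[1]),round(r[2],1),len(q)
z=P[...,2]
print('bench pan',comp((z>.045)&(z<.056),323,150)); print('bench body',comp((z>.012)&(z<.06),323,150))
g=im.max(2).astype(int); print(g[165:215:3,152], g[180,135:172:3])
print('pocket body',comp((z>.01)&(z<.03),152,180)); 
for th in (55,70,85): print('pocket pan',th,comp((g>th)&(z>.014),152,180))
```

```text
bench pan (array([659.,  -6.]), array([2558., 1469.]), 89.9, 229024)
bench body (array([ 615., -131.]), array([233., 180.]), 2.1, 5671)
[ 37 105 106 106 106 107 106 107 107  92  65 115 110  38  38  44 116] [116  81 107 105 108 106 107 105 106 106  37 101 116]
pocket body (array([566., 340.]), array([ 79., 130.]), 89.7, 1337)
pocket pan 55 (array([577., 342.]), array([ 74., 100.]), 89.9, 701)
pocket pan 70 (array([588., 342.]), array([75., 71.]), 88.4, 670)
pocket pan 85 (array([587., 341.]), array([70., 71.]), 88.6, 625)
```

>>> carry_out --steps '[[[0.025,0.044,0],0,1],[[0.025,0.043,0],0,1],[[0,0,0],0,1]]'

```text
t: 1.2
ee_pos: [0.41, -0.1682, 0.2316]
tool_rot: [0.991, 0.132, 0.001, -0.0]
ft_force: [-0.1, -0.3, -0.7]
finger_gap: 0.0854
gripper_force: 0.0
```

Run:
```python
from h import *
c=np.load('top0.npy',allow_pickle=True).item(); P=cloud(c); z=P[...,2]; g=c['img'].max(2).astype(int)
print(g[115:212:3,312], z[115:212:3,312].round(3)); print(ray(c,323.5,151,.05), [ray(c,312,v,.05)[0].round(3) for v in (121,178,181)])
w=arm.read_camera('wrist'); cv2.imwrite('pics/w1.png',w['img']); P=cloud(w)
k=((P[...,2]>.012)&(P[...,2]<.08)).astype(np.uint8); n,l,st,ce=cv2.connectedComponentsWithStats(k)
for i in range(1,n):
    if st[i,4]>60:
        q=P[l==i]; print(st[i].tolist(),np.round((q.min(0)+q.max(0))/2,4),np.round(np.ptp(q,0),3), 'circ', cv2.minEnclosingCircle((q[:,:2]*1000).astype(np.float32)))
print(arm.get_state()['ee_pos'])
```

```text
[117 116 107 103 105 103 106 105 105 105 105 105 104 106 104 105 106 106
 108 107 108 110 104  40 116 115 115  99  49  66  75 115 114] [ 0.002 -0.    -0.002  0.048  0.051  0.046  0.048  0.053  0.047  0.053
  0.045  0.051  0.054  0.054  0.053  0.048  0.052  0.047  0.048  0.049
  0.048  0.049  0.051  0.035  0.035  0.034  0.035  0.034  0.034  0.031
  0.03  -0.001 -0.   ]
[ 0.64474522 -0.13142099  0.05      ] [np.float64(0.727), np.float64(0.573), np.float64(0.565)]
[72, 0, 25, 6, 88] [0.5304 0.0541 0.0164] [0.006 0.024 0.009] circ ((530.4947509765625, 54.11172866821289), 12.291275024414062)
[180, 0, 213, 109, 17292] [ 0.5461 -0.1332  0.0367] [0.098 0.181 0.031] circ ((546.7559204101562, -133.19122314453125), 98.11882781982422)
[382, 0, 178, 193, 26309] [ 0.5462 -0.3376  0.0239] [0.187 0.156 0.024] circ ((538.401611328125, -336.4883117675781), 105.8796615600586)
[23, 79, 85, 70, 4003] [0.4252 0.0443 0.0455] [0.062 0.048 0.067] circ ((425.23193359375, 44.29521942138672), 31.208049774169922)
[170, 119, 20, 18, 265] [ 0.4395 -0.0545  0.0226] [0.017 0.017 0.02 ] circ ((439.43572998046875, -54.509586334228516), 8.745253562927246)
[264, 167, 38, 42, 1232] [ 0.4094 -0.1726  0.0399] [0.037 0.037 0.055] circ ((409.4476623535156, -172.5757598876953), 18.92310333251953)
[505, 220, 55, 140, 3533] [ 0.3741 -0.5116  0.0417] [0.153 0.05  0.059] circ ((374.2052307128906, -494.7148742675781), 76.8899917602539)
[356, 245, 29, 32, 655] [ 0.3521 -0.2917  0.0312] [0.027 0.027 0.038] circ ((352.253173828125, -291.6014404296875), 13.855764389038086)
[298, 273, 25, 33, 632] [ 0.3004 -0.2363  0.0314] [0.026 0.028 0.039] circ ((299.9898986816406, -236.1217498779297), 13.957024574279785)
[68, 402, 36, 18, 448] [ 0.0714 -0.014   0.0467] [0.01  0.038 0.032] circ ((70.50886535644531, -13.957561492919922), 19.3875732421875)
[ 0.40842084 -0.17144155  0.23133349]
```

View pics/w1.png

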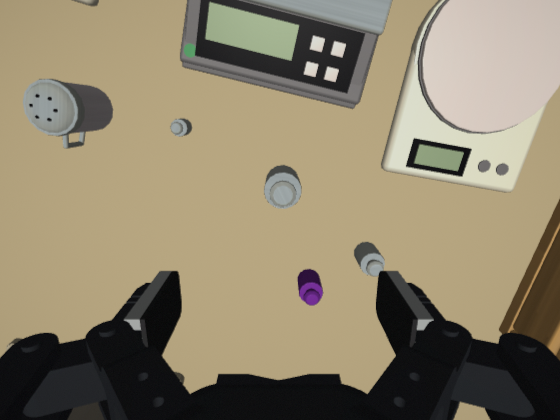

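The wrist view shows the 500 g weight at (283,187), standing clear between the 50 g at (180,127), the purple one at (310,288) and a 200 g at (370,260). I'm descending on it.

>>> carry_out --steps '[[[0.001,-0.001,-0.04],0,1],[[0,0,-0.04],0,1],[[0,0,-0.04],0,1],[[0,0,-0.04],0,1],[[0,0,-0.03],0,1],[[0,0,-0.027],0,1],[[0,0,0],0,1],[[0,0,0],0,1]]'

```text
t: 2.05
ee_pos: [0.4079, -0.1759, 0.0146]
tool_rot: [0.992, 0.127, -0.0, -0.0]
ft_force: [0.0, 0.2, 0.0]
finger_gap: 0.0853
gripper_force: 0.0
```

>>> carry_out --steps '[[[0,0,0],0,0],[[0,0,0],0,0],[[0,0,0],0,0],[[0,0,0],0,0],[[0,0,0],0,0],[[0,0,0],0,0],[[0,0,0],0,0],[[0,0,0],0,0]]'

```text
t: 2.85
ee_pos: [0.4087, -0.1752, 0.0154]
tool_rot: [0.992, 0.127, 0.0, 0.0]
ft_force: [-3.7, 3.4, 11.9]
finger_gap: 0.0362
gripper_force: 58.8
```

>>> carry_out --steps '[[[0,0,0.01],0,0],[[0,0,0.02],0,0],[[0,0,0.03],0,0],[[0,0,0.03],0,0],[[0.02,0,0.02],0,0],[[0.03,0.005,0],0,0],[[0.03,0.005,0],0,0],[[0.03,0.005,0],0,0]]'

```text
t: 3.65
ee_pos: [0.5189, -0.1604, 0.1247]
tool_rot: [0.992, 0.127, -0.0, 0.0]
ft_force: [-0.6, -0.2, -4.3]
finger_gap: 0.0365
gripper_force: 61.0
```

>>> carry_out --steps '[[[0.03,0.005,0],0,0],[[0.03,0.005,0],0,0],[[0.03,0.005,0],0,0],[[0.02,0.005,0],0,0],[[0.015,0.005,0],0,0],[[0,0,0],0,0],[[0,0,0],0,0],[[0,0,0],0,0]]'

```text
t: 4.45
ee_pos: [0.6424, -0.136, 0.1243]
tool_rot: [0.992, 0.127, -0.001, 0.0]
ft_force: [-1.0, 0.1, -5.0]
finger_gap: 0.0365
gripper_force: 61.0
```

Run:
```python
from h import *
print(arm.get_state()['ee_pos'],arm.get_state()['ft_force'])
w=arm.read_camera('wrist'); cv2.imwrite('pics/w2.png',w['img']); c=arm.read_camera('scene'); cv2.imwrite('pics/s2.png',np.hstack([cv2.resize(c['img'][140:350,140:420],(560,420)),np.zeros((420,1,3),np.uint8)]))
```

```text
[ 0.64235945 -0.13603041  0.12426692] [-0.9500315   0.06702071 -4.99177188]
```

View pics/w2.png

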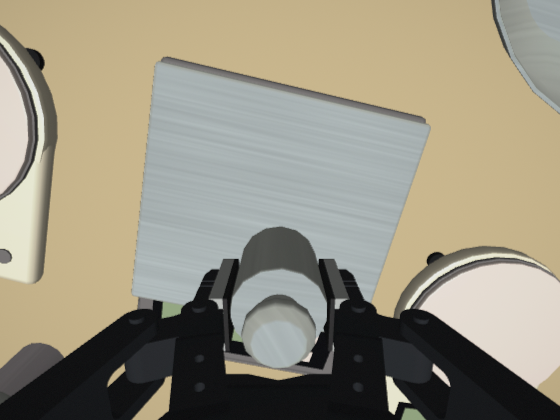

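The wrist view shows the weight held upright at about (280,300), over the bench pan whose corners are at (160,60) and (430,122). I'm lowering it.

>>> carry_out --steps '[[[0.001,0.004,-0.01],0,0],[[0,0,-0.02],0,0],[[0,0,-0.015],0,0],[[0,0,-0.008],0,0],[[0,0,-0.003],0,0],[[0,0,0],0,0],[[0,0,0],0,0]]'

```text
t: 5.25
ee_pos: [0.6447, -0.1314, 0.069]
tool_rot: [0.992, 0.127, 0.001, 0.0]
ft_force: [0.3, 0.1, -5.2]
finger_gap: 0.0363
gripper_force: 61.0
```

>>> carry_out --steps '[[[0,0,-0.001],0,0],[[0,0,0],0,0],[[0,0,-0.001],0,0],[[0,0,0],0,0]]'

```text
t: 5.65
ee_pos: [0.6442, -0.1314, 0.0663]
tool_rot: [0.992, 0.127, 0.0, 0.0]
ft_force: [-0.1, -0.6, -4.9]
finger_gap: 0.0368
gripper_force: 61.0
```

>>> carry_out --steps '[[[0,0,-0.001],0,0],[[0,0,0],0,0]]'

```text
t: 5.85
ee_pos: [0.6444, -0.1314, 0.0656]
tool_rot: [0.992, 0.127, 0.0, 0.0]
ft_force: [-1.2, -0.3, -2.1]
finger_gap: 0.0363
gripper_force: 61.4
```

>>> carry_out --steps '[[[0,0,-0.001],0,0],[[0,0,0],0,0]]'

```text
t: 6.05
ee_pos: [0.6444, -0.1314, 0.0656]
tool_rot: [0.992, 0.127, 0.0, 0.0]
ft_force: [-5.4, -0.2, 6.9]
finger_gap: 0.0366
gripper_force: 62.3
```

>>> carry_out --steps '[[[0,0,0],0,0.3],[[0,0,0],0,0.6],[[0,0,0],0,0.8],[[0,0,0],0,0.8],[[0,0,0],0,0.8],[[0,0,0],0,0.8]]'

```text
t: 6.65
ee_pos: [0.6443, -0.1313, 0.0643]
tool_rot: [0.992, 0.127, 0.0, 0.0]
ft_force: [-0.0, 0.6, 0.6]
finger_gap: 0.0683
gripper_force: 0.0
```

>>> carry_out --steps '[[[0,0,0.02],0,0.8],[[0,0,0.03],0,0.8],[[0,0,0.04],0,0.8],[[0,0,0.04],0,0.6],[[-0.03,-0.02,0.01],0,0.6],[[-0.04,-0.02,0],0,0.6],[[-0.04,-0.02,0],0,0.6],[[-0.04,-0.02,0],0,0.6]]'

```text
t: 7.45
ee_pos: [0.4927, -0.212, 0.2043]
tool_rot: [0.992, 0.127, 0.0, 0.0]
ft_force: [0.1, -0.3, 0.5]
finger_gap: 0.0514
gripper_force: 0.0
```

>>> carry_out --steps '[[[-0.04,-0.02,0],0,0.6],[[-0.04,-0.02,0],0,0.6],[[-0.03,-0.02,0],0,0.6],[[-0.03,-0.02,0],0,0.6],[[0,0,0],0,0.6],[[0,0,0],0,0.6]]'

```text
t: 8.05
ee_pos: [0.354, -0.2917, 0.2046]
tool_rot: [0.992, 0.126, 0.0, 0.0]
ft_force: [1.0, -0.1, 0.0]
finger_gap: 0.0515
gripper_force: 0.0
```

```bash
cat >> h.py <<'E'
def comps(lo=.012,hi=.08,name='wrist',mn=60,mx=6000):
    w=arm.read_camera(name); P=cloud(w); k=((P[...,2]>lo)&(P[...,2]<hi)).astype(np.uint8); n,l,st,ce=cv2.connectedComponentsWithStats(k)
    for i in range(1,n):
        if mn<st[i,4]<mx:
            q=P[l==i]; print(st[i].tolist(),'top',q[:,2].max().round(3),'circ',np.round(np.hstack(cv2.minEnclosingCircle((q[:,:2]*1000).astype(np.float32))),1))
    print('ee',arm.get_state()['ee_pos'],arm.get_state()['ft_force'].round(1))
    return w
E
python3 - <<'E'
from h import *
comps(); c=comps(.07,.13,'top',8); cv2.imwrite('pics/t3.png',c['img'])
E
```

```text
[26, 19, 31, 25, 520] top 0.033 circ [439.3 -55.2   9.1]
[264, 176, 29, 33, 729] top 0.051 circ [ 351.9 -292.1   13.9]
[197, 211, 31, 33, 761] top 0.05 circ [ 299.7 -236.7   13.9]
[0, 352, 32, 45, 725] top 0.051 circ [ 63.1 -38.2  20. ]
ee [ 0.35478826 -0.29100227  0.20454302] [-0.  -0.2 -0.4]
[218, 49, 32, 36, 497] top 0.129 circ [868.8  99.1  42.7]
[9, 114, 62, 80, 960] top 0.13 circ [652.3 633.2 105.6]
[535, 121, 12, 5, 29] top 0.075 circ [ 694.9 -696.8   14.9]
[548, 120, 10, 5, 26] top 0.075 circ [ 697.7 -727.6   13.3]
[492, 123, 26, 7, 60] top 0.076 circ [ 689.6 -602.6   34.2]
[519, 122, 12, 5, 29] top 0.075 circ [ 693.7 -655.4   14.2]
[555, 125, 5, 17, 33] top 0.075 circ [ 667.9 -736.1   21.8]
[466, 127, 11, 5, 28] top 0.077 circ [ 684.3 -515.    12.9]
[476, 126, 10, 5, 23] top 0.074 circ [ 687.9 -540.6   11.7]
[460, 128, 5, 4, 12] top 0.075 circ [ 686.5 -492.     6.1]
[318, 141, 15, 16, 196] top 0.12 circ [ 643.6 -131.7   18.8]
[457, 142, 5, 9, 22] top 0.076 circ [ 642.  -480.8   11.6]
[557, 144, 3, 6, 9] top 0.074 circ [ 632.2 -735.7    7.1]
[458, 153, 5, 12, 21] top 0.076 ci
[... 265 characters left out ...]
[466, 214, 6, 15, 42] top 0.08 circ [ 445.7 -495.    18.5]
[252, 224, 17, 17, 181] top 0.083 circ [431.8  43.3  22. ]
[468, 230, 5, 4, 10] top 0.074 circ [ 418.1 -495.9    5.7]
[0, 236, 34, 77, 1425] top 0.13 circ [343.  671.5  95.7]
[159, 249, 19, 18, 271] top 0.09 circ [372.4 280.5  23.5]
[556, 269, 4, 5, 10] top 0.074 circ [ 312.5 -709.7    6.2]
[529, 271, 6, 6, 10] top 0.073 circ [ 307.2 -642.9    7.4]
[537, 270, 17, 6, 41] top 0.075 circ [ 308.4 -677.2   21.1]
[515, 273, 7, 5, 14] top 0.074 circ [ 303.4 -609.6    8.7]
[519, 273, 7, 4, 15] top 0.074 circ [ 309.  -620.9    7.5]
[252, 374, 61, 35, 421] top 0.13 circ [ 5.5 -2.2 75.5]
ee [ 0.35516059 -0.29067409  0.20447172] [-0.3 -0.2  0.9]
```

The 500 g weight stands at (0.644, -0.132), which is the pan middle. Next is the right-hand 200 g.

>>> carry_out --steps '[[[-0.003,-0.001,-0.04],0,0.6],[[0,0,-0.04],0,0.6],[[0,0,-0.04],0,0.6],[[0,0,-0.03],0,0.6],[[0,0,-0.03],0,0.6],[[0,0,-0.016],0,0.6],[[0,0,0],0,0.6],[[0,0,0],0,0.6]]'

```text
t: 8.95
ee_pos: [0.3522, -0.2918, 0.0087]
tool_rot: [0.992, 0.128, 0.0, -0.0]
ft_force: [-0.1, -0.7, 0.2]
finger_gap: 0.0511
gripper_force: 0.0
```

>>> carry_out --steps '[[[0,0,0],0,0],[[0,0,0],0,0],[[0,0,0],0,0],[[0,0,0],0,0],[[0,0,0],0,0],[[0,0,0],0,0]]'

```text
t: 9.55
ee_pos: [0.3522, -0.2928, 0.0097]
tool_rot: [0.992, 0.127, 0.001, 0.001]
ft_force: [-1.1, 2.1, 5.5]
finger_gap: 0.0264
gripper_force: 58.6
```

>>> carry_out --steps '[[[0,0,0.01],0,0],[[0,0,0.02],0,0],[[0,0,0.03],0,0],[[0.01,0,0.03],0,0],[[0.03,-0.005,0],0,0],[[0.03,-0.006,0],0,0],[[0.03,-0.006,0],0,0],[[0.03,-0.006,0],0,0]]'

```text
t: 10.35
ee_pos: [0.4823, -0.3158, 0.0994]
tool_rot: [0.992, 0.127, 0.0, 0.0]
ft_force: [0.2, -0.1, -1.8]
finger_gap: 0.0263
gripper_force: 59.3
```

>>> carry_out --steps '[[[0.03,-0.006,0],0,0],[[0.03,-0.006,0],0,0],[[0.025,-0.005,0],0,0],[[0.014,-0.001,0],0,0],[[0,0,-0.02],0,0],[[0,0,-0.02],0,0],[[0,0,-0.01],0,0],[[0,0,0],0,0]]'

```text
t: 11.15
ee_pos: [0.5792, -0.3331, 0.0474]
tool_rot: [0.992, 0.127, -0.001, -0.001]
ft_force: [-0.1, 0.2, -0.9]
finger_gap: 0.0265
gripper_force: 59.4
```

>>> carry_out --steps '[[[0.002,-0.001,-0.002],0,0],[[0,0,-0.002],0,0],[[0,0,-0.001],0,0],[[0,0,0],0,0]]'

```text
t: 11.55
ee_pos: [0.5823, -0.3345, 0.0437]
tool_rot: [0.992, 0.127, 0.0, 0.0]
ft_force: [-0.6, -1.1, -2.4]
finger_gap: 0.0262
gripper_force: 59.4
```

>>> carry_out --steps '[[[0,0,-0.001],0,0],[[0,0,0],0,0]]'

```text
t: 11.75
ee_pos: [0.5822, -0.3343, 0.0424]
tool_rot: [0.992, 0.127, 0.0, 0.0]
ft_force: [-1.0, -0.0, -1.8]
finger_gap: 0.0265
gripper_force: 59.4
```

>>> carry_out --steps '[[[0,0,-0.001],0,0],[[0,0,0],0,0]]'

```text
t: 11.95
ee_pos: [0.5824, -0.3344, 0.0419]
tool_rot: [0.992, 0.127, 0.0, 0.0]
ft_force: [-2.1, 0.8, 4.0]
finger_gap: 0.0264
gripper_force: 59.9
```

Contact. I'm releasing, rising and heading for the left 200 g at (0.391, 0.189), passing high over everything and turning on the way.

>>> carry_out --steps '[[[0,0,0],0,0.3],[[0,0,0],0,0.6],[[0,0,0],0,0.6],[[0,0,0],0,0.6],[[0,0,0.02],0,0.6],[[0,0,0.03],0,0.6],[[0,0,0.04],0,0.6],[[0,0,0.045],0,0.6]]'

```text
t: 12.75
ee_pos: [0.5816, -0.3341, 0.1767]
tool_rot: [0.992, 0.127, -0.001, -0.001]
ft_force: [0.5, -0.6, 0.9]
finger_gap: 0.0512
gripper_force: 0.0
```

>>> carry_out --steps '[[[-0.015,0.04,0.03],7.5,0.6],[[-0.015,0.045,0],7.5,0.6],[[-0.015,0.045,0],7.5,0.6],[[-0.015,0.045,0],7.5,0.6],[[-0.015,0.045,0],7.5,0.6],[[-0.015,0.045,0],7.5,0.6],[[-0.015,0.045,0],7.5,0.6],[[-0.015,0.045,0],7.5,0.6]]'

```text
t: 13.55
ee_pos: [0.4621, 0.0206, 0.2051]
tool_rot: [0.794, 0.608, 0.0, 0.0]
ft_force: [0.9, 0.7, 0.8]
finger_gap: 0.0512
gripper_force: 0.0
```

>>> carry_out --steps '[[[-0.015,0.04,0],0,0.6],[[-0.015,0.04,0],0,0.6],[[-0.015,0.04,0],0,0.6],[[-0.015,0.04,0],0,0.6],[[-0.01,0.008,0],0,0.6],[[0,0,0],0,0.6],[[0,0,0],0,0.6]]'

```text
t: 14.25
ee_pos: [0.3934, 0.1858, 0.2051]
tool_rot: [0.796, 0.606, -0.0, 0.0]
ft_force: [-0.3, -1.3, -0.4]
finger_gap: 0.0514
gripper_force: 0.0
```

Run:
```python
from h import *
w=comps(); cv2.imwrite('pics/w4.png',w['img']); comps(.06,.1,'top',20,150)
```

```text
[355, 0, 116, 32, 1911] top 0.022 circ [551.3 314.8  50.4]
[217, 62, 42, 65, 513] top 0.08 circ [374.4 281.3  25.9]
[262, 169, 29, 32, 728] top 0.05 circ [393.3 190.5  14. ]
[313, 281, 33, 63, 704] top 0.075 circ [414.8  47.4  20.6]
[475, 308, 85, 91, 3886] top 0.054 circ [619.8 -66.7  55.2]
[0, 311, 77, 86, 2638] top 0.064 circ [65.6 89.8 53.8]
[459, 373, 14, 19, 83] top 0.036 circ [543.8 -91.5  15.7]
[429, 403, 13, 17, 96] top 0.029 circ [ 501.3 -137.9   15.2]
ee [0.39361582 0.1854701  0.20503108] [ 0.4 -0.8  0.6]
[235, 51, 14, 14, 79] top 0.1 circ [890.5  78.3  23. ]
[219, 53, 11, 21, 102] top 0.1 circ [882.3 124.8  24.7]
[232, 59, 7, 13, 48] top 0.098 circ [876.8  97.3  10.8]
[221, 68, 29, 18, 129] top 0.1 circ [854.4  96.6  38. ]
[318, 141, 15, 17, 105] top 0.1 circ [ 643.7 -132.1   19. ]
[398, 167, 11, 11, 89] top 0.085 circ [ 581.1 -335.8   14.6]
ee [0.39364987 0.18549391 0.20502179] [ 0.3 -0.7  0.6]
```

View pics/w4.png

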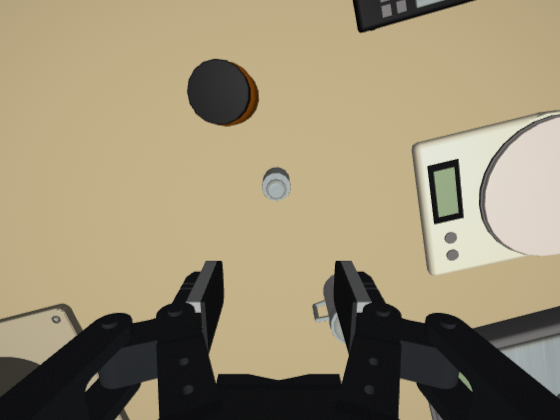

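The wrist view shows the 200 g weight at (276,183), clear of the jar lid at (220,92) and the shaker at (340,310). Before descending I want to check where the camera housing would pass relative to the jar.

Run:
```python
from h import *
w=arm.read_camera('wrist'); print(-w['R'].T@w['t']-arm.get_state()['ee_pos'])
```

```text
[0.0209055  0.07232597 0.14236219]
```

>>> carry_out --steps '[[[-0.001,0.0045,-0.04],0,0.6],[[0,0,-0.04],0,0.6],[[0,0,-0.04],0,0.6],[[0,0,-0.03],0,0.6],[[0,0,-0.03],0,0.6],[[0,0,-0.016],0,0.6],[[0,0,0],0,0.6],[[0,0,0],0,0.6]]'

```text
t: 15.2
ee_pos: [0.3922, 0.1912, 0.0093]
tool_rot: [0.796, 0.606, -0.0, -0.0]
ft_force: [0.2, 0.6, 0.4]
finger_gap: 0.0513
gripper_force: 0.0
```

>>> carry_out --steps '[[[0,0,0],0,0],[[0,0,0],0,0],[[0,0,0],0,0],[[0,0,0],0,0],[[0,0,0],0,0],[[0,0,0],0,0]]'

```text
t: 15.8
ee_pos: [0.3928, 0.1915, 0.0103]
tool_rot: [0.796, 0.606, 0.001, 0.001]
ft_force: [-2.0, -1.6, 8.7]
finger_gap: 0.0262
gripper_force: 58.4
```

>>> carry_out --steps '[[[0,0,0.01],0,0],[[0,0,0.02],0,0],[[0,0,0.03],0,0],[[0.01,0,0.03],0,0],[[0.03,-0.01,0],0,0],[[0.03,-0.01,0],0,0],[[0.03,-0.01,0],0,0],[[0.03,-0.01,0],0,0]]'

```text
t: 16.6
ee_pos: [0.5232, 0.1506, 0.1001]
tool_rot: [0.796, 0.606, 0.0, 0.0]
ft_force: [0.1, 0.3, -1.5]
finger_gap: 0.026
gripper_force: 59.4
```

>>> carry_out --steps '[[[0.03,-0.01,0],0,0],[[0.03,-0.01,0],0,0],[[0.03,-0.01,0],0,0],[[0.03,-0.006,0],0,0],[[0.01,0,-0.02],0,0],[[0,0,-0.02],0,0],[[0,0,-0.01],0,0],[[0,0,0],0,0]]'

```text
t: 17.4
ee_pos: [0.6509, 0.1151, 0.0483]
tool_rot: [0.795, 0.606, -0.001, -0.001]
ft_force: [-0.2, 0.2, -1.1]
finger_gap: 0.0264
gripper_force: 59.5
```

>>> carry_out --steps '[[[0.001,-0.001,-0.002],0,0],[[0,0,-0.002],0,0],[[0,0,-0.001],0,0],[[0,0,0],0,0],[[0,0,-0.001],0,0],[[0,0,0],0,0]]'

```text
t: 18.0
ee_pos: [0.6529, 0.1145, 0.0431]
tool_rot: [0.795, 0.606, 0.0, 0.0]
ft_force: [0.6, -1.2, -1.9]
finger_gap: 0.0259
gripper_force: 59.5
```

>>> carry_out --steps '[[[0,0,-0.001],0,0],[[0,0,0],0,0]]'

```text
t: 18.2
ee_pos: [0.653, 0.1145, 0.0425]
tool_rot: [0.795, 0.606, 0.0, 0.0]
ft_force: [-2.0, -0.1, 3.0]
finger_gap: 0.0261
gripper_force: 60.1
```

>>> carry_out --steps '[[[0,0,0],0,0.3],[[0,0,0],0,0.6],[[0,0,0],0,0.6],[[0,0,0],0,0.6],[[0,0,0.02],0,0.6],[[0,0,0.03],0,0.6],[[0,0,0.04],0,0.6],[[0,0,0.045],0,0.6]]'

```text
t: 19.0
ee_pos: [0.6523, 0.1142, 0.1776]
tool_rot: [0.795, 0.606, -0.001, -0.0]
ft_force: [0.9, -0.0, 1.5]
finger_gap: 0.0515
gripper_force: 0.0
```

>>> carry_out --steps '[[[-0.02,-0.015,0.02],0,0.45],[[-0.035,-0.028,0],0,0.45],[[-0.035,-0.028,0],0,0.45],[[-0.035,-0.028,0],0,0.45],[[-0.035,-0.028,0],0,0.45],[[-0.035,-0.028,0],0,0.45],[[-0.019,-0.014,0],0,0.45],[[0,0,0],0,0.45]]'

```text
t: 19.8
ee_pos: [0.4368, -0.0573, 0.1971]
tool_rot: [0.797, 0.604, -0.001, 0.001]
ft_force: [0.3, 0.2, 0.2]
finger_gap: 0.038
gripper_force: 0.0
```

Run:
```python
from h import *
w=comps(); cv2.imwrite('pics/w5.png',w['img']); comps(.06,.1,'top',60,130)
```

```text
[336, 0, 184, 53, 5546] top 0.035 circ [602.1  65.6  76.3]
[196, 44, 73, 68, 3494] top 0.079 circ [425.5  45.3  31.1]
[271, 175, 18, 20, 278] top 0.033 circ [439.8 -54.1   8.9]
[0, 285, 15, 29, 163] top 0.015 circ [106.7 -96.7  18.4]
[447, 319, 81, 63, 1917] top 0.034 circ [ 615.3 -302.6   56.4]
[436, 365, 17, 23, 127] top 0.034 circ [ 560.9 -314.6   17.9]
[388, 377, 40, 43, 836] top 0.034 circ [ 513.5 -345.6   38.9]
ee [ 0.43822515 -0.05594745  0.19736381] [0.7 0.6 0.4]
[235, 51, 14, 14, 80] top 0.099 circ [891.2  78.7  23.1]
[219, 53, 11, 21, 103] top 0.1 circ [882.3 124.2  24.7]
[317, 141, 16, 17, 113] top 0.1 circ [ 643.5 -132.1   19. ]
[227, 145, 10, 11, 86] top 0.085 circ [651.4 111.9  14.1]
[398, 167, 11, 11, 92] top 0.085 circ [ 580.2 -335.2   13.8]
[252, 375, 21, 25, 95] top 0.1 circ [43.9 46.5 38.3]
ee [ 0.43907872 -0.05482769  0.19745933] [ 0.   0.1 -0.7]
```

View pics/w5.png

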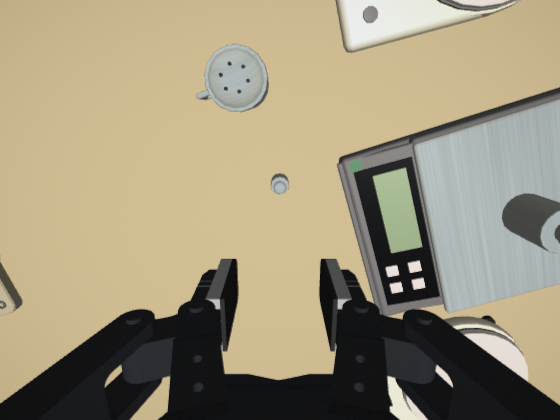

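The wrist view shows the 50 g weight at (280,184) under the gripper, with the shaker at (236,77) and the bench display at (390,210) clear. I'm descending.

>>> carry_out --steps '[[[0,0,-0.04],0,0.45],[[0,0,-0.04],0,0.45],[[0,0,-0.04],0,0.45],[[0,0,-0.03],0,0.45],[[0,0,-0.025],0,0.45],[[0,0,-0.01],0,0.45],[[0,0,-0.006],0,0.45],[[0,0,0],0,0.45]]'

```text
t: 20.7
ee_pos: [0.4394, -0.0539, 0.0062]
tool_rot: [0.795, 0.606, 0.0, -0.0]
ft_force: [-1.4, -0.0, 0.8]
finger_gap: 0.0382
gripper_force: 0.0
```

>>> carry_out --steps '[[[0,0,0],0,0.3],[[0,0,0],0,0.15],[[0,0,0],0,0],[[0,0,0],0,0],[[0,0,0],0,0],[[0,0,0],0,0]]'

```text
t: 21.3
ee_pos: [0.4398, -0.0547, 0.0073]
tool_rot: [0.796, 0.606, 0.001, 0.001]
ft_force: [-1.9, 1.0, 5.7]
finger_gap: 0.0152
gripper_force: 58.5
```

>>> carry_out --steps '[[[0,0,0.01],0,0],[[0,0,0.02],0,0],[[0,0,0.03],0,0],[[0,0,0.035],0,0],[[0,0,0.035],0,0],[[0.01,0.03,0],0,0],[[0.01,0.03,0],0,0],[[0.01,0.03,0],0,0]]'

```text
t: 22.1
ee_pos: [0.4695, 0.0361, 0.1376]
tool_rot: [0.796, 0.606, 0.0, 0.001]
ft_force: [0.0, -0.2, -0.5]
finger_gap: 0.0151
gripper_force: 58.7
```

>>> carry_out --steps '[[[0.015,0.04,0],0,0],[[0.015,0.04,0],0,0],[[0.015,0.04,0],0,0],[[0.015,0.04,0],0,0],[[0.015,0.04,0],0,0],[[0.015,0.04,0],0,0],[[0.015,0.04,0],0,0],[[0.013,0.026,0],0,0]]'

```text
t: 22.9
ee_pos: [0.5866, 0.3446, 0.1373]
tool_rot: [0.795, 0.607, 0.001, -0.001]
ft_force: [0.0, -0.8, -0.6]
finger_gap: 0.0152
gripper_force: 58.7
```

>>> carry_out --steps '[[[0,0,-0.02],0,0],[[0,0,-0.02],0,0],[[0,0,-0.02],0,0],[[0,0,-0.02],0,0],[[0,0,-0.01],0,0],[[0,0,0],0,0]]'

```text
t: 23.5
ee_pos: [0.5864, 0.3407, 0.045]
tool_rot: [0.796, 0.606, -0.001, -0.0]
ft_force: [-0.5, -0.4, 0.1]
finger_gap: 0.0148
gripper_force: 58.7
```

Run:
```python
from h import *
w=arm.read_camera('wrist'); cv2.imwrite('pics/w6.png',w['img']); print(arm.get_state()['ee_pos'],arm.get_state()['finger_gap'])
P=cloud(w); z=P[...,2]; g=w['img'].max(2); k=((abs(z-.02)<.004)&(g>110)).astype(np.uint8); n,l,st,_=cv2.connectedComponentsWithStats(k); i=1+st[1:,4].argmax(); q=P[l==i]; print(st[i],q.min(0),q.max(0),cv2.minAreaRect((q[:,:2]*1000).astype(np.float32)))
```

```text
[0.58686575 0.34126237 0.04620072] 0.015473700393111451
[  198   174   159   122 10816] [0.55218008 0.30684593 0.01676318] [0.62453541 0.3772825  0.02219731] ((588.1680908203125, 342.1383056640625), (69.86300659179688, 72.05316162109375), 89.32743072509766)
```

View pics/w6.png

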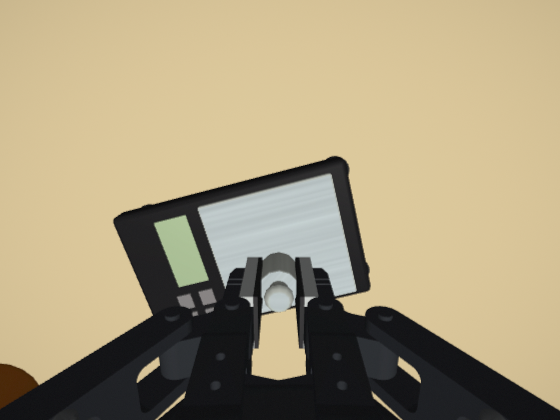

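The wrist view shows the 50 g held upright at (278,280), over the pocket pan whose corners are at (200,205), (330,175) and (355,290). I'm lowering it.

>>> carry_out --steps '[[[0.001,0.001,-0.006],0,0],[[0,0,-0.006],0,0],[[0,0,-0.003],0,0],[[0,0,-0.001],0,0],[[0,0,0],0,0],[[0,0,0],0,0]]'

```text
t: 24.15
ee_pos: [0.5879, 0.3425, 0.0303]
tool_rot: [0.795, 0.606, 0.0, 0.0]
ft_force: [0.1, 0.3, -0.6]
finger_gap: 0.015
gripper_force: 58.7
```

>>> carry_out --steps '[[[0,0,-0.001],0,0],[[0,0,0],0,0]]'

```text
t: 24.35
ee_pos: [0.5879, 0.3424, 0.0291]
tool_rot: [0.795, 0.606, 0.0, 0.0]
ft_force: [0.8, 0.3, -0.3]
finger_gap: 0.0151
gripper_force: 58.7
```

>>> carry_out --steps '[[[0,0,-0.001],0,0],[[0,0,0],0,0]]'

```text
t: 24.55
ee_pos: [0.5879, 0.3424, 0.028]
tool_rot: [0.795, 0.606, -0.0, 0.0]
ft_force: [-0.1, 0.1, -0.9]
finger_gap: 0.0154
gripper_force: 58.7
```

>>> carry_out --steps '[[[0,0,-0.001],0,0],[[0,0,0],0,0]]'

```text
t: 24.75
ee_pos: [0.5879, 0.3425, 0.0275]
tool_rot: [0.795, 0.606, 0.0, 0.0]
ft_force: [-1.3, -0.6, 3.4]
finger_gap: 0.0152
gripper_force: 59.1
```

>>> carry_out --steps '[[[0,0,-0.0005],0,0],[[0,0,0],0,0]]'

```text
t: 24.95
ee_pos: [0.588, 0.3426, 0.0275]
tool_rot: [0.795, 0.606, 0.0, 0.0]
ft_force: [-2.9, -2.3, 7.6]
finger_gap: 0.0153
gripper_force: 59.3
```

>>> carry_out --steps '[[[0,0,0],0,0.25],[[0,0,0],0,0.4],[[0,0,0],0,0.5],[[0,0,0],0,0.5],[[0,0,0],0,0.5],[[0,0,0.01],0,0.5],[[0,0,0.02],0,0.5],[[0,0,0.03],0,0.5]]'

```text
t: 25.75
ee_pos: [0.5874, 0.3422, 0.0875]
tool_rot: [0.795, 0.606, -0.001, -0.0]
ft_force: [-0.3, -0.0, 0.4]
finger_gap: 0.0428
gripper_force: 0.0
```

>>> carry_out --steps '[[[0,0,0.04],0,0.5],[[0,0,0.04],0,0.5],[[0,0,0.03],0,0.5],[[-0.02,0.02,0],0,0.5],[[-0.04,0,0],0,0.5],[[0,0,0],0,0.5],[[0,0,0],0,0.5]]'

```text
t: 26.45
ee_pos: [0.5274, 0.3629, 0.1986]
tool_rot: [0.795, 0.607, 0.001, 0.001]
ft_force: [1.6, -0.6, -0.1]
finger_gap: 0.0428
gripper_force: 0.0
```

Run:
```python
from h import *
comps(.028,.07); c=comps(.06,.1,'top',60,350); c=arm.read_camera('scene'); cv2.imwrite('pics/s7.png',c['img'])
```

```text
[0, 0, 89, 33, 2608] top 0.045 circ [378.8 557.4  38.2]
[335, 186, 22, 22, 331] top 0.053 circ [588.9 343.3   9. ]
[124, 279, 59, 38, 1232] top 0.07 circ [377.1 286.7  24.7]
[443, 313, 64, 50, 1052] top 0.034 circ [694.1 146.8  48.8]
[443, 367, 16, 22, 112] top 0.067 circ [651.9 126.3   4.1]
[392, 377, 39, 41, 673] top 0.034 circ [612.7  85.7  38.8]
ee [0.52852082 0.36231509 0.19822123] [0.5 0.3 0.4]
[235, 51, 14, 14, 82] top 0.099 circ [890.   78.3  23.4]
[219, 53, 11, 21, 103] top 0.1 circ [882.6 124.4  24.1]
[221, 69, 29, 17, 133] top 0.1 circ [852.3  96.4  37.6]
[51, 119, 21, 27, 116] top 0.1 circ [715.7 569.4  44.9]
[317, 141, 16, 17, 110] top 0.1 circ [ 643.7 -131.8   19.1]
[227, 145, 10, 11, 84] top 0.086 circ [652.  111.5  14.6]
[397, 167, 12, 11, 93] top 0.085 circ [ 580.9 -335.3   14.4]
[251, 224, 18, 19, 266] top 0.081 circ [430.8  44.   23.9]
ee [0.52895188 0.36208535 0.19778359] [ 0.6 -0.2 -0.8]
```

View pics/s7.png

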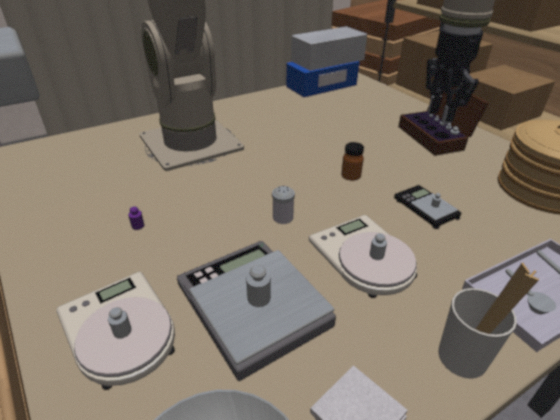

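The scene view shows all four weights upright and centred: 500 g at (259,285), 200 g at (119,320) and (378,246), 50 g at (437,200). The shaker (283,204) and jar (353,160) haven't moved, and the gripper is clear.

```bash
python3 -c "
from bench import arm; print(arm.close_job())"
```

```text
the job is handed in; nothing more can be done
None
```

The job is handed in at about 27 s: all four check weights stand upright within about 2 mm of the middle of their pans (500 g on the bench scale, a 200 g on each round scale, 50 g on the pocket scale), the shaker and jar stayed where they were, and the gripper is clear.

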